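# Load the stamping stand under its held-up arm

## Robot

A 6-joint arm with a two-finger parallel gripper is mounted at the origin on the work surface. World frame = base frame: x ahead of the robot, y to its left, z up, the work surface at z = 0. Lengths are in m, angles in rad, forces in N, time in s.
With the tool pointing down it reaches from about 0.3 to 0.75 m from the base axis. Payload 8.5 kg.
Tool frame: the origin (TCP) lies midway between the tips of the shut fingers; the grasp point (between the pads) lies grip_depth behind it (grip_depth is the distance from the TCP to the grasp point, in m); z points along the fingers, y is the line along which they close (so a half turn about z gives the same grasp; the last joint's range is limited). The gripper opens to 88 mm and grips with 3 to 60 N. Pads are 18 mm wide; open, the fingers measure 123 mm over their backs; the gripper's body (75 mm by 187 mm) begins 45 mm behind the grasp point.
Start: joints at [-1.445, 0.381, 1.297, -0, 1.464, -0.215], TCP at [0.184, -0.518, 0.239] pointing down, gripper open.
Joint ranges: [-3.11, 3.11], [-0.89, 2.33], [0.22, 2.48], [-1.42, 4.56], [0.17, 2.85], [-2.88, 2.88]. Speed limits (rad/s): [2.39, 2.39, 3.14, 3.14, 3.14, 3.14].

## Interface

Orientations are given as a rotation vector (axis times angle).
In Python, from plant import * gives the robot as it stands. The module is installed in compiled form; this text tells all that it offers.
- The arm moves only by the tool servo_tool, never from a script. Its argument "moves" is a list of rows, each a list of 3 entries, a list of its own where there are three numbers: the opening, from 0 (shut) to 1 (fully open), then the shift along the tool's x, y, z in m, then the turn, a rotation vector about the tool's x, y, z in degrees. A call has 1 to 5 rows; each row is the pose to reach, as a shift and turn from the pose commanded when the call began, along the tool's axes at that moment; what a row does not reach only later rows make up. A row lasts 1/8 s, in which the tool goes at most 62.5 mm and 10.7 degrees, less where a joint would pass 70% of its speed; a pose out of reach is approached as far as the arm can. A call with a gripper value outside its range is refused whole. The fingers move at their own pace and stop on an object; "grip_force" is the grip in N (left out, the last holds). Time passes only in rows, so rows that repeat a pose let the fingers close. It gives the time, the measured TCP pose, the force, the opening and the grip force at its end, in the units of the state.
- sense(): the state, without advancing time (a new reading comes with each control period).
- snapshot(name): name is "scene" or "top"; returns a dict with "image" (480x640x3 uint8, red, green, blue), "range_z" (480x640 float32, m along the optical axis (not along the pixel's ray), 0 where there is no reading), "mtx" (3x3 intrinsics, pixels), "k1" (the pictures are not rectified: a ray, as slopes to the right and down, at radius r is drawn at 1 + k1 r^2 times it, then the intrinsics apply), "world_to_cam" (4x4, takes a point from world to camera coordinates). Camera axes: x right, y up, looking along -z (the intrinsics and any distortion apply to the point x, -y, -z); pixel columns grow to the right and rows downward; lengths in m; the calibration is good to about 2 mm. A picture is of the moment at which its call begins.
- job_done(): hands the job in; it is judged then, once.
The state is a dict: "t": time; "q": joint angles; "joint_vel": joint speeds; "effort": joint torques, N m; "ee_pos": TCP position; "tcp_rot": TCP orientation; "ft_force": force on the tool from outside, world axes, zero at the start; "ft_torque": the same for the moment, N m; "opening": finger opening in m; "grip_force": force on a finger pad.
Only numpy, scipy, OpenCV 4.12 (cv2) and the standard library are available. Lean on these libraries where they do the work, as an engineer would, in place of code of your own. Each camera call takes 0.05 s, during which the arm holds its last target. There are 200 camera calls.

## Task

Get the little stamping stand ready for inking: stand the larger of the two knobbed steel weights in the round pan on the tail of the sprung arm, so that the stamp stays fully up by itself. Then slide the carrier with the low, flat green lid (not the one with the tall cup) squarely along the bed beneath the raised stamp, grip block towards the open front, up to the stop at the back. Leave both there, with the arm still up and the carrier flat on the bed.

Things in the scene. Friction and masses are not known exactly. Their poses are not given: they have to be found in the camera images.
- weight: Larger steel weight: body 50 mm across, 36 mm high, with a knob 22 mm across on top, 36 to 70 mm above the underside; about 0.6 kg. Grip the knob about 60 mm up. Origin: centre of the underside, z up. A smaller one (34 mm across, 50 mm high), too light to hold the arm up, stands elsewhere; they may swap places (right front, or left of the stand).
- carrier: Dark wooden board 139 x 60 x 10 mm, 0.2 kg. Origin: underside, below the centre of its fixed green lid (56 mm across, top 26 mm up); x to the front end, z up. Reaches x -105 to +34 mm. Upright grip block 24 x 24 mm at x -85, y 0, 10 to 60 mm up: grip across y, 45 mm up. A like carrier with a tall tapered cup (68 mm) lies beside it; they may swap.
- stand: Fixed wooden stand. Origin: on the table under the raised stamp; x along the bed from open front to stop, y left, z up. Bed top z 12 mm, y -50 to 50, x -140 to the stop face at +36 mm; no side guides. Arm along y, 24 mm wide, pivot at y -120, z 81 mm; stamp 36 mm across at y 0, pan at y -220. Arm up: stamp underside z 54, its bolt top z 100 mm.
- pan (a point): Centre of the floor of the round steel pan on the arm's tail: 84 mm across inside, rim 8 mm high. Arm up: level, at stand x 0, y -220, z 91 mm. Arm down: about 28 mm higher and sloping 16 degrees, outer side up. Lower the weight upright onto it and on down to the level height, then let go.
- stamp_arm (a joint): Angle of the sprung arm, rad: 0 = stamp down (the spring holds it so; stamp underside z 21 mm in the stand, too low for the lid), 0.28 = fully up at its limit, arm level. Pushing the pan down takes about 2.5 N at first, 4 N at the end; the larger weight in the pan holds it fully up.
Mind the look-alikes: they are no part of the job. Leave any purple look-alike of the weight alone.

How it is judged:
On the way, in this order (a step that is already met when the one before it is completed fails the run):
1. the larger weight stands upright in the pan, let go, and the arm is up (value of joint stamp_arm above 0.24 rad and horizontal distance between weight and pan below 0.022 m and z of weight in the frame of stand above 0.08 m and angle between weight's own z axis and vertical below 0.15 rad and contact force between the fingers and weight below 0.1 N), for 0.2 s.
2. the lid carrier lies flat and square on the bed under the raised stamp, at the stop (x of carrier in the frame of stand between -0.012 and 0.012 m and y of carrier in the frame of stand between -0.015 and 0.015 m and z of carrier in the frame of stand below 0.017 m and angle between carrier's own z axis and vertical below 0.1 rad and angle between the x axis of carrier and the x axis of stand, either way round below 0.18 rad and value of joint stamp_arm above 0.24 rad), for 0.2 s.
At the end, for the whole second after the job is handed in: Larger weight upright in the pan, within 22 mm of its centre; arm up (above 0.24 rad). Lid carrier flat on the bed, origin within 12 mm (x) and 15 mm (y) of the stand's origin, x axes within 10 degrees. Both let go, at rest (all of step 2 and horizontal distance between weight and pan below 0.022 m and z of weight in the frame of stand above 0.08 m and angle between weight's own z axis and vertical below 0.15 rad and contact force between the fingers and weight below 0.1 N and contact force between the fingers and carrier below 0.1 N and linear speed of each of weight, carrier below 0.02 m/s); the robot touches nothing.
It also fails if it takes over 51 s, if anything falls off the work surface, if the arm or the gripper's body presses on something with over 40 N, if the wrist force passes 120 N, or if a joint passes its speed limit or range.

## Working session

There is one attempt and no reset: what is moved stays moved. The work goes in short steps, Python scripts to look and compute and a tool call to move; the robot and the scene stay as the last step left them, time stands still between calls to the robot, and variables do not carry over. Pictures are saved under pics/ and viewed, at most 10 in all, crops included, and the job is handed in when it is done.

Besides the shell and the picture viewer there is one more tool, called as a command line: name --argument value ..., lists and objects as JSON in quotes. servo_tool: Moves the arm, as the interface text tells. Its arguments: {"type":"object","properties":{"moves":{"type":"array"},"grip_force":{"type":"number"}},"required":["moves"]}

```bash
mkdir -p pics
cat > h.py <<'E'
from plant import *
import numpy as np, cv2
from scipy.spatial.transform import Rotation as R
def shot(n):
    s=snapshot(n); np.savez(''+n+'.npz',**s); return s
def load(n): return dict(np.load(''+n+'.npz'))
def ray(s,u,v):
    K=s['mtx']; d=np.array([(u-K[0,2])/K[0,0],(v-K[1,2])/K[1,1]]); p=d.copy()
    for _ in range(20): p=d/(1+float(s['k1'])*(p@p))
    return p
def pt(s,u,v,z=None):
    p=ray(s,u,v); W=np.linalg.inv(s['world_to_cam']); dc=np.array([p[0],-p[1],-1.])
    if z is None:
        r=s['range_z'][int(round(v)),int(round(u))]
        return W[:3,:3]@(dc*r)+W[:3,3]
    d=W[:3,:3]@dc; o=W[:3,3]; return o+d*(z-o[2])/d[2]
E
python3 - <<'E'
from h import *
for n in('scene','top'):
    s=shot(n); cv2.imwrite(f'pics/{n}0.png',s['image'][:,:,::-1]); print(n,s['k1'],s['mtx'].tolist(),np.linalg.inv(s['world_to_cam'])[:3].round(3).tolist())
st=sense(); print(st)
E
```

```text
scene -0.13492332998667542 [[487.839625581244, 0.0, 317.9213544224656], [0.0, 487.839625581244, 242.17544225266272], [0.0, 0.0, 1.0]] [[-0.1, -0.775, 0.624, 1.063], [0.995, -0.083, 0.057, 0.072], [0.008, 0.626, 0.78, 0.853]]
top -0.1765567491348643 [[610.6443277471001, 0.0, 330.4517101474854], [0.0, 610.6443277471001, 240.32706797457783], [0.0, 0.0, 1.0]] [[0.03, 0.997, -0.065, 0.392], [-0.999, 0.029, -0.013, 0.012], [-0.011, 0.065, 0.998, 1.404]]
{'t': 0.1, 'q': array([-1.44527970e+00,  3.81158446e-01,  1.29811343e+00,  1.86650153e-07,
        1.46362144e+00, -2.15313087e-01]), 'joint_vel': array([-0.00129625, -0.00181438, -0.00046262, -0.00045204,  0.00049703,
       -0.00039495]), 'effort': array([ 3.78185054e-03, -4.38648391e+01, -2.24908984e+01,  7.15031452e-02,
        3.42621084e-02, -7.99490249e-05]), 'ee_pos': array([ 0.18380889, -0.51812632,  0.23820763]), 'tcp_rot': array([-3.09480458e+00, -5.32566108e-01, -9.19530041e-05]), 'ft_force': array([0.09261285, 0.32770108, 0.2938583 ]), 'ft_torque': array([ 0.02443131, -0.00189873,  0.00787143]), 'grip_force': 0.0, 'opening': 0.08811325881033698}
```

View pics/top0.png

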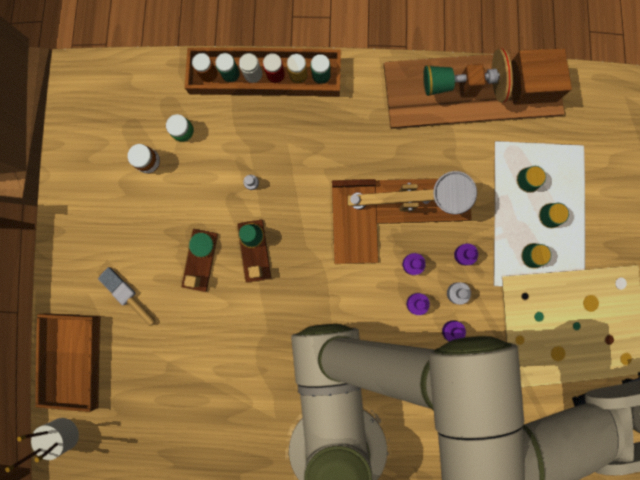

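View pics/scene0.png

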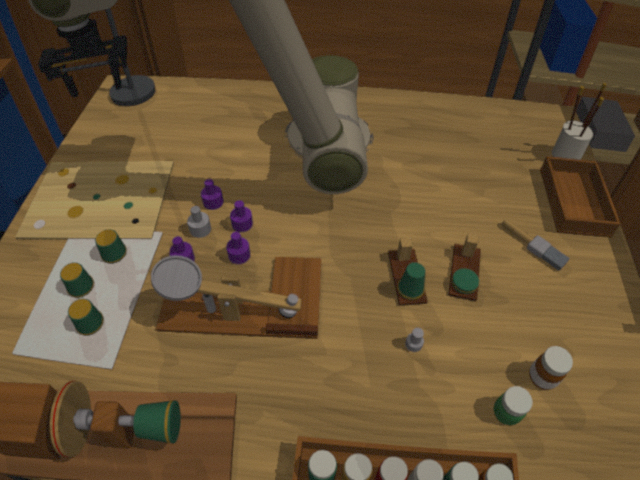

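The top view shows the larger weight at (459,293) among purple look-alikes, the smaller at (251,182). The lid carrier is the left one, lid (201,243) and block (190,281); the cup carrier is at (250,233). The stand has its stamp at (357,200) and pan at (455,192). Next, enlarged crops.

Run:
```python
from h import *
def crop(s,u,v,w,h,k): 
    return cv2.resize(s['image'][v:v+h,u:u+w,::-1],None,fx=k,fy=k,interpolation=cv2.INTER_CUBIC)
t=load('top'); s=load('scene')
cv2.imwrite('pics/t1.png',crop(t,325,165,160,150,4))   # u=325+x/4 v=165+y/4
a=crop(t,175,215,70,85,6); b=crop(s,430,225,60,85,6)
cv2.imwrite('pics/c1.png',np.hstack([a,b]))  # left: 175+x/6,215+y/6 ; right: 430+(x-420)/6,225+y/6
cv2.imwrite('pics/s1.png',crop(s,150,170,180,170,3.5 and 3))
```

```text
(no output)
```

View pics/t1.png

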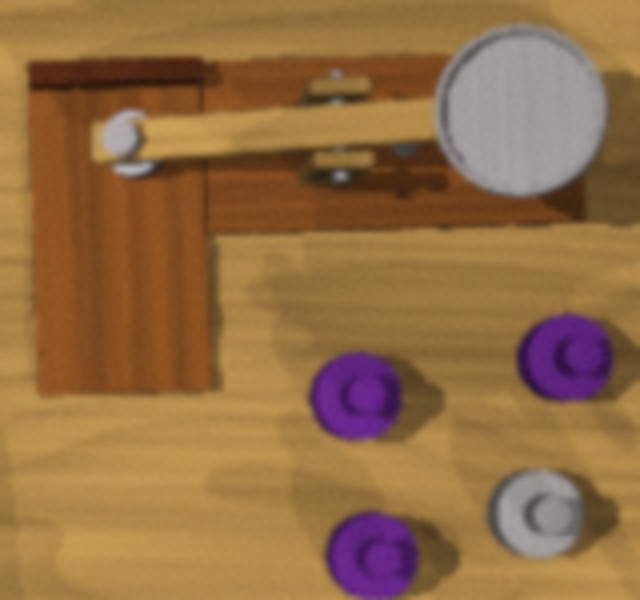

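View pics/c1.png

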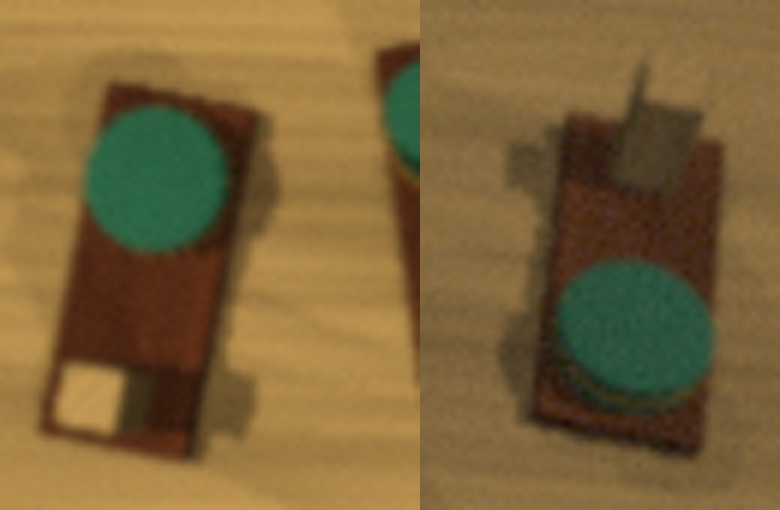

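View pics/s1.png

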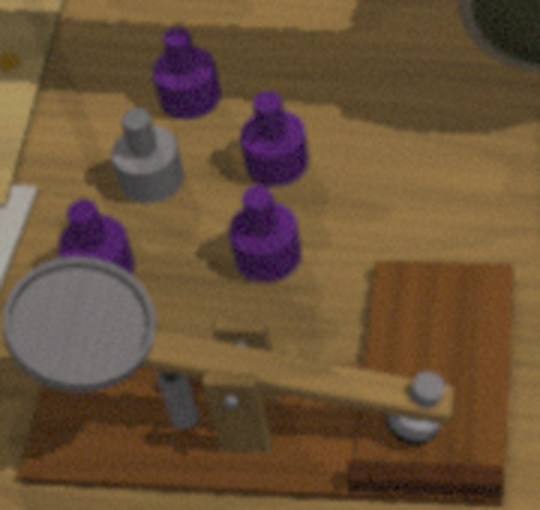

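Crops: weight knob top at top-view (463,294) and scene-view (196,210); block top at (190,281); board and bed corners are clear. Next, triangulate.

```bash
cat >> h.py <<'E'
def tri(a,pa,b,pb):
    A=[];B=[]
    for s,p in((a,pa),(b,pb)):
        W=np.linalg.inv(s['world_to_cam']); r=ray(s,*p); d=W[:3,:3]@[r[0],-r[1],-1]; d/=np.linalg.norm(d)
        M=np.eye(3)-np.outer(d,d); A.append(M);B.append(M@W[:3,3])
    x=np.linalg.lstsq(np.vstack(A),np.hstack(B),rcond=None)[0]
    return x, np.linalg.norm(np.vstack(A)@x-np.hstack(B))
E
python3 - <<'E'
from h import *
np.set_printoptions(precision=4,suppress=True)
t=load('top'); s=load('scene')
T=lambda x,y:(325+x/4-.4,165+y/4-.4)
S=lambda x,y:(150+x/3-.35,170+y/3-.35)
C=lambda x,y:(175+x/6-.4,215+y/6-.4)
D=lambda x,y:(430+(x-420)/6-.4,225+y/6-.4)
print('knob',tri(t,T(553,515),s,S(137,119)), pt(t,*T(553,515),.07),pt(s,*S(137,119),.07),'rng',pt(t,*T(553,515)),pt(s,*S(137,119)))
print('pan',tri(t,T(521,111),s,S(80,323)),'rng',pt(t,*T(521,111)),pt(s,*S(80,323)))
print('bolt',tri(t,T(121,133),s,S(428,387)))
print('lid',tri(t,C(157,179),s,D(634,328)),'rng',pt(t,*C(157,179)))
print('block',pt(t,*C(90,398)),pt(t,*C(90,398),.06))
c=[pt(t,*C(*p),.01)[:2] for p in((108,83),(262,108),(192,460),(40,432))]; c=np.array(c);print('board',c,c.mean(0))
d=(c[0]+c[1]-c[2]-c[3]); print('ang',np.degrees(np.arctan2(d[1],d[0])),np.linalg.norm(d)/2,np.linalg.norm(c[0]-c[1]))
cs=[pt(s,*D(*p),.01)[:2] for p in((531,415),(698,455),(570,115),(722,142))];print('board scene',np.array(cs))
b=np.array([pt(t,*T(*p),.012) for p in((38,394),(215,390),(31,90),(206,86))]);print('bed',b)
bs=np.array([pt(s,*S(*p),.012) for p in((375,262),(512,264),(350,470),(500,466))]);print('bed scene',bs)
print('bed rng',pt(t,*T(126,300)))
print('base plate corner',pt(t,*T(585,222),.012))
E
```

```text
knob (array([ 0.3697, -0.2642,  0.0664]), np.float64(0.0016330634541268678)) [ 0.37   -0.2646  0.07  ] [ 0.3728 -0.2615  0.07  ] rng [ 0.37   -0.2647  0.0698] [ 0.3724 -0.2617  0.0696]
pan (array([ 0.5852, -0.2333,  0.1181]), np.float64(0.0007788937841502697)) rng [ 0.5851 -0.2336  0.1194] [ 0.5847 -0.233   0.1174]
bolt (array([ 0.5739, -0.0209,  0.0643]), np.float64(0.0013083486118186996))
lid (array([0.4632, 0.3278, 0.0205]), np.float64(0.0011281159497652695)) rng [0.4629 0.3261 0.0241]
block [0.3791 0.3385 0.0661] [0.379 0.34  0.06 ]
board [[0.5002 0.3503]
 [0.4922 0.2895]
 [0.3562 0.3113]
 [0.3648 0.3713]] [0.4283 0.3306]
ang -8.984531780284406 0.13742032401739157 0.06136399451582423
board scene [[0.496  0.2925]
 [0.507  0.3499]
 [0.3603 0.3159]
 [0.3673 0.3728]]
bed [[ 0.43    0.0201  0.012 ]
 [ 0.4352 -0.0807  0.012 ]
 [ 0.6046  0.0293  0.012 ]
 [ 0.6099 -0.0713  0.012 ]]
bed scene [[ 0.4406 -0.0779  0.012 ]
 [ 0.4319  0.0203  0.012 ]
 [ 0.61   -0.0682  0.012 ]
 [ 0.5966  0.0285  0.012 ]]
bed rng [ 0.4852 -0.0286  0.0117]
base plate corner [ 0.538  -0.2924  0.012 ]
```

```bash
cat >> h.py <<'E'
import sys
def to(x,y,z,yaw):  # grasp-point goal, tool down, tool x at yaw deg
    st=sense(); Rc=R.from_rotvec(st['tcp_rot']); gd=grip_depth
    G=R.from_euler('z',yaw,degrees=True)*R.from_euler('x',180,degrees=True)
    d=Rc.inv().apply(np.array([x,y,z-gd])-st['ee_pos'])
    t=(Rc.inv()*G).as_rotvec(degrees=True)
    print('shift mm',(d*1e3).round(1),'turn',t.round(2),'t',round(st['t'],2),'tcp',st['ee_pos'].round(4),'F',st['ft_force'].round(1),'open',round(st['opening'],4),'grip',round(st['grip_force'],1))
E
python3 - <<'E'
from h import *
print('gd',grip_depth)
to(.371,-.263,.16,3); to(.371,-.263,.06,3)
E
```

```text
gd 0.0187
shift mm [ 261.7 -177.8   97.2] turn [-7.000e-02 -1.000e-02  1.653e+01] t 0.1 tcp [ 0.1838 -0.5181  0.2382] F [0.1 0.3 0.3] open 0.0881 grip 0.0
shift mm [ 261.6 -177.6  197.2] turn [-7.000e-02 -1.000e-02  1.653e+01] t 0.1 tcp [ 0.1838 -0.5181  0.2382] F [0.1 0.3 0.3] open 0.0881 grip 0.0
```

servo_tool --moves '[[0.55, [0.048, -0.033, 0.018], [0, 0, 3]], [0.55, [0.096, -0.066, 0.036], [0, 0, 6]], [0.55, [0.144, -0.098, 0.054], [0, 0, 10]], [0.55, [0.192, -0.13, 0.072], [0, 0, 13]], [0.55, [0.24, -0.163, 0.09], [0, 0, 16.5]]]' --grip_force 40

```text
t: 0.72
ee_pos: [0.3563, -0.2829, 0.1481]
tcp_rot: [-3.141, -0.079, -0.0]
ft_force: [0.1, -0.0, 0.9]
opening: 0.0487
grip_force: 0.0
```

servo_tool --moves '[[0.55, [0.02, -0.01, 0.01], [0, 0, 0]], [0.55, [0.02, -0.01, 0.01], [0, 0, 0]], [0.55, [0.02, -0.01, 0.01], [0, 0, 0]]]'

```text
t: 1.1
ee_pos: [0.3746, -0.2741, 0.139]
tcp_rot: [3.14, 0.082, -0.0]
ft_force: [0.1, -0.2, 0.6]
opening: 0.0482
grip_force: 0.0
```

Run:
```python
from h import *
to(.371,-.263,.06,3)
s=shot('top'); cv2.imwrite('pics/t2.png',cv2.resize(s['image'][200:360,380:540,::-1],None,fx=3,fy=3))
```

```text
shift mm [ -3.  -11.3  97.7] turn [0.02 0.   0.  ] t 1.1 tcp [ 0.3746 -0.2741  0.139 ] F [ 0.1 -0.2  0.6] open 0.0482 grip 0.0
```

servo_tool --moves '[[0.55, [-0.003, -0.011, 0.025], [0, 0, 0]], [0.55, [-0.003, -0.011, 0.055], [0, 0, 0]], [0.55, [-0.003, -0.011, 0.085], [0, 0, 0]], [0.55, [-0.003, -0.011, 0.0975], [0, 0, 0]], [0.55, [-0.003, -0.011, 0.0975], [0, 0, 0]]]'

```text
t: 1.78
ee_pos: [0.3711, -0.2631, 0.0412]
tcp_rot: [-3.14, -0.082, 0.001]
ft_force: [0.8, 0.3, 0.4]
opening: 0.0484
grip_force: 0.0
```

servo_tool --moves '[[0.2, [0, 0, 0], [0, 0, 0]], [0.1, [0, 0, 0], [0, 0, 0]], [0.1, [0, 0, 0], [0, 0, 0]], [0.1, [0, 0, 0], [0, 0, 0]]]'

```text
t: 2.28
ee_pos: [0.3718, -0.2634, 0.0418]
tcp_rot: [3.138, 0.083, 0.002]
ft_force: [-0.6, -4.0, 4.2]
opening: 0.0212
grip_force: 40.0
```

Run:
```python
from h import *
to(.5855,-.242,.20,3)
```

```text
shift mm [ 214.7   -9.8 -139.3] turn [ 0.12 -0.06  0.03] t 2.27 tcp [ 0.3718 -0.2634  0.0418] F [-0.6 -4.   4.2] open 0.0212 grip 40.0
```

servo_tool --moves '[[0.1, [0, 0, -0.03], [0, 0, 0]], [0.1, [0, 0, -0.07], [0, 0, 0]], [0.1, [0, 0, -0.11], [0, 0, 0]], [0.1, [0, 0, -0.16], [0, 0, 0]], [0.1, [0, 0, -0.16], [0, 0, 0]]]'

```text
t: 2.9
ee_pos: [0.3719, -0.263, 0.2031]
tcp_rot: [3.137, 0.083, 0.005]
ft_force: [0.4, -1.1, -7.0]
opening: 0.0208
grip_force: 40.0
```

servo_tool --moves '[[0.1, [0.03, -0.002, 0], [0, 0, 0]], [0.1, [0.075, -0.004, 0], [0, 0, 0]], [0.1, [0.12, -0.006, 0], [0, 0, 0]], [0.1, [0.165, -0.008, 0], [0, 0, 0]], [0.1, [0.2, -0.01, 0], [0, 0, 0]]]'

```text
t: 3.52
ee_pos: [0.5713, -0.241, 0.1973]
tcp_rot: [-3.137, -0.084, 0.008]
ft_force: [-1.0, -0.2, -6.3]
opening: 0.0212
grip_force: 40.0
```

servo_tool --moves '[[0.1, [0.014, 0, 0], [0, 0, 0]], [0.1, [0.014, 0, 0], [0, 0, 0]], [0.1, [0.014, 0, 0], [0, 0, 0]]]'

```text
t: 3.9
ee_pos: [0.5835, -0.2411, 0.1995]
tcp_rot: [-3.139, -0.082, 0.005]
ft_force: [0.3, 0.3, -6.3]
opening: 0.0209
grip_force: 40.0
```

Run:
```python
from h import *
to(.5855,-.242,.151,3)
s=shot('scene'); t=shot('top'); 
f=lambda s,u,v:cv2.resize(s['image'][v:v+150,u:u+130,::-1],None,fx=3,fy=3)
cv2.imwrite('pics/w2.png',np.hstack([f(s,110,190),f(t,390,110)]))
```

```text
shift mm [ 2.1  1.1 67.2] turn [-0.11  0.17  0.01] t 3.9 tcp [ 0.5835 -0.2411  0.1995] F [ 0.3  0.3 -6.3] open 0.0209 grip 40.0
```

View pics/w2.png

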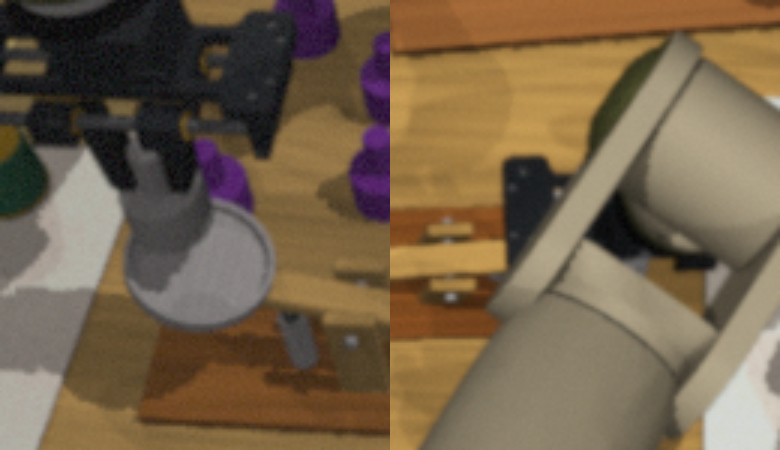

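The picture shows the weight upright in the fingers above the tilted pan, around pixel (165,200) left. Lower it.

servo_tool --moves '[[0.1, [0.002, 0.001, 0.01], [0, 0, 0]], [0.1, [0.002, 0.001, 0.018], [0, 0, 0]], [0.1, [0.002, 0.001, 0.025], [0, 0, 0]], [0.1, [0.002, 0.001, 0.032], [0, 0, 0]], [0.1, [0.002, 0.001, 0.038], [0, 0, 0]]]'

```text
t: 4.62
ee_pos: [0.5868, -0.2425, 0.1632]
tcp_rot: [3.14, 0.083, 0.001]
ft_force: [-0.4, -0.5, -3.4]
opening: 0.021
grip_force: 40.0
```

servo_tool --moves '[[0.1, [0, 0, 0.006], [0, 0, 0]], [0.1, [0, 0, 0.012], [0, 0, 0]], [0.1, [0, 0, 0.018], [0, 0, 0]], [0.1, [0, 0, 0.023], [0, 0, 0]], [0.1, [0, 0, 0.025], [0, 0, 0]]]'

```text
t: 5.25
ee_pos: [0.5866, -0.2422, 0.1379]
tcp_rot: [-3.14, -0.083, 0.0]
ft_force: [0.3, -2.1, -3.7]
opening: 0.0205
grip_force: 40.0
```

Run:
```python
from h import *
to(.5855,-.242,.151,3)
s=shot('scene')
f=lambda s,u,v:cv2.resize(s['image'][v:v+130,u:u+200,::-1],None,fx=3,fy=3)
cv2.imwrite('pics/w3.png',f(s,130,220))
```

```text
shift mm [-1.1 -0.3  5.6] turn [-0.01  0.01  0.03] t 5.25 tcp [ 0.5866 -0.2422  0.1379] F [ 0.3 -2.1 -3.7] open 0.0205 grip 40.0
```

View pics/w3.png

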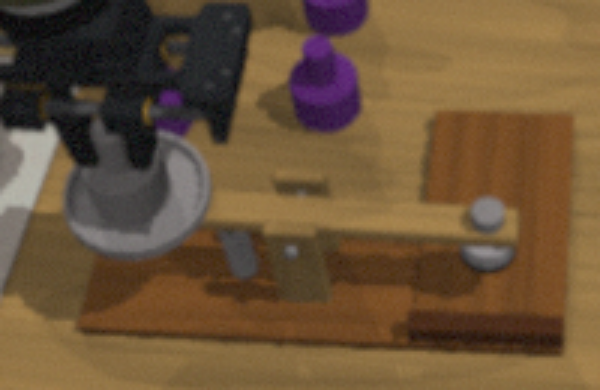

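The arm is nearly level; the weight sits about 7 mm outward of the pan's centre (base at (124,200), pan (137,198)), which is fine. Lower the rest.

servo_tool --moves '[[0.1, [0, 0, 0.003], [0, 0, 0]], [0.1, [0, 0, 0.0055], [0, 0, 0]], [0.1, [0, 0, 0.007], [0, 0, 0]], [0.1, [0, 0, 0.007], [0, 0, 0]]]'

```text
t: 5.8
ee_pos: [0.5869, -0.2427, 0.1325]
tcp_rot: [3.139, 0.083, 0.002]
ft_force: [-2.3, -2.3, 5.4]
opening: 0.0207
grip_force: 40.0
```

Run:
```python
from h import *
to(.5855,-.242,.151,3)
```

```text
shift mm [-1.3 -0.8  0.2] turn [ 0.09 -0.09  0.02] t 5.8 tcp [ 0.5869 -0.2427  0.1325] F [-2.3 -2.3  5.4] open 0.0207 grip 40.0
```

Bottomed at the level height (force turned upward). Release gently and rise.

servo_tool --moves '[[0.3, [0, 0, 0], [0, 0, 0]], [0.5, [0, 0, 0], [0, 0, 0]], [0.55, [0, 0, 0], [0, 0, 0]], [0.55, [0, 0, 0], [0, 0, 0]], [0.55, [0, 0, -0.005], [0, 0, 0]]]'

```text
t: 6.42
ee_pos: [0.5865, -0.2421, 0.1361]
tcp_rot: [-3.14, -0.083, 0.001]
ft_force: [-0.2, -0.2, -0.3]
opening: 0.0481
grip_force: 0.0
```

servo_tool --moves '[[0.55, [0, 0, -0.02], [0, 0, 0]], [0.55, [0, 0, -0.05], [0, 0, 0]], [0.55, [0, 0, -0.09], [0, 0, 0]], [0.55, [0, 0, -0.12], [0, 0, 0]], [0.55, [0, 0, -0.12], [0, 0, 0]]]'

```text
t: 7.05
ee_pos: [0.5872, -0.2425, 0.2588]
tcp_rot: [3.138, 0.083, 0.007]
ft_force: [-0.0, 0.2, -0.4]
opening: 0.0486
grip_force: 0.0
```

Run:
```python
from h import *
# block grasp: from origin at lid, board -9deg
t=load('top')
to(.379,.340,.20,-9)
s=shot('scene')
f=lambda s,u,v:cv2.resize(s['image'][v:v+130,u:u+200,::-1],None,fx=3,fy=3)
cv2.imwrite('pics/w4.png',f(s,130,220))
```

```text
shift mm [-177.4 -592.9   75. ] turn [ 0.14 -0.25 12.03] t 7.05 tcp [ 0.5872 -0.2425  0.2588] F [-0.   0.2 -0.4] open 0.0486 grip 0.0
```

View pics/w4.png

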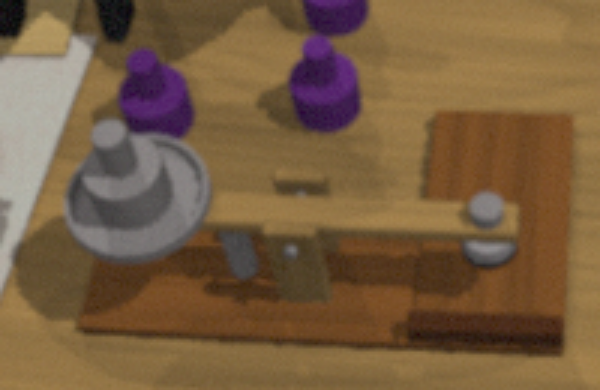

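Weight stands upright in the pan and the arm is level with bolt at (487,210). Move to the carrier.

servo_tool --moves '[[0.55, [-0.015, -0.05, 0], [0, 0, 1]], [0.7, [-0.032, -0.105, 0], [0, 0, 3]], [0.8, [-0.048, -0.16, 0], [0, 0, 4]], [0.8, [-0.065, -0.215, 0], [0, 0, 5]], [0.8, [-0.081, -0.27, 0], [0, 0, 6]]]'

```text
t: 7.72
ee_pos: [0.49, 0.0248, 0.2548]
tcp_rot: [-3.14, 0.083, 0.004]
ft_force: [0.4, 0.7, -0.1]
opening: 0.0706
grip_force: 0.0
```

servo_tool --moves '[[0.8, [-0.021, -0.055, 0], [0, 0, 1]], [0.8, [-0.042, -0.11, 0], [0, 0, 3]], [0.8, [-0.063, -0.165, 0], [0, 0, 4]], [0.8, [-0.084, -0.22, 0.02], [0, 0, 5]], [0.8, [-0.105, -0.27, 0.04], [0, 0, 6]]]'

```text
t: 8.35
ee_pos: [0.3992, 0.2997, 0.2145]
tcp_rot: [3.131, -0.246, -0.003]
ft_force: [0.5, 0.3, 0.1]
opening: 0.0706
grip_force: 0.0
```

Run:
```python
from h import *
to(.3805,.3395,.12,-9)
s=shot('scene'); b=pt(s,130+487/3,220+210/3); print('bolt z',b)
```

```text
shift mm [-24.5 -36.5 113.2] turn [0.06 0.09 0.01] t 8.35 tcp [0.3992 0.2997 0.2145] F [0.5 0.3 0.1] open 0.0706 grip 0.0
bolt z [ 0.57787141 -0.01814785  0.10063724]
```

servo_tool --moves '[[0.8, [-0.012, -0.018, 0.03], [0, 0, 0]], [0.8, [-0.0245, -0.0365, 0.06], [0, 0, 0]], [0.8, [-0.0245, -0.0365, 0.1], [0, 0, 0]], [0.8, [-0.0245, -0.0365, 0.113], [0, 0, 0]], [0.8, [-0.0245, -0.0365, 0.113], [0, 0, 0]]]'

```text
t: 9.02
ee_pos: [0.382, 0.3377, 0.1027]
tcp_rot: [3.131, -0.246, -0.003]
ft_force: [0.9, 0.8, -0.4]
opening: 0.0708
grip_force: 0.0
```

Run:
```python
from h import *
to(.3805,.3395,.045,-9)
s=shot('scene'); cv2.imwrite('pics/b1.png',cv2.resize(s['image'][190:310,380:520,::-1],None,fx=4,fy=4))
```

```text
shift mm [-1.6 -1.7 76.4] turn [0.07 0.09 0.  ] t 9.03 tcp [0.382  0.3377 0.1027] F [ 0.9  0.8 -0.4] open 0.0708 grip 0.0
```

View pics/b1.png

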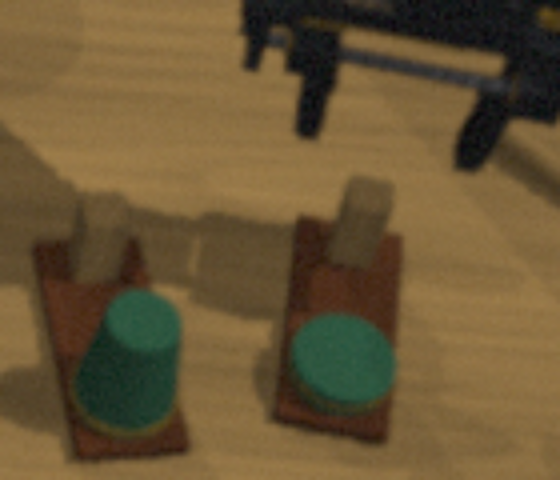

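Fingers straddle the block, whose top is at crop (368,192); the tall cup is at the left. A quick check of the block from this view, then descend.

Run:
```python
from h import *
s=load('scene')
if 1:
    s=shot('scene'); print(pt(s,380+368/4,190+192/4,.06), pt(s,380+368/4,190+192/4), tri(load('top') if 0 else s,(472,238),s,(472,238))[0][:0])
```

```text
[0.3819981  0.34064446 0.06      ] [0.38272097 0.34035924 0.06084188] []
```

servo_tool --moves '[[0.8, [-0.0015, -0.0015, 0.025], [0, 0, 0]], [0.8, [-0.0015, -0.0015, 0.05], [0, 0, 0]], [0.8, [-0.0015, -0.0015, 0.07], [0, 0, 0]], [0.8, [-0.0015, -0.0015, 0.076], [0, 0, 0]], [0.8, [-0.0015, -0.0015, 0.076], [0, 0, 0]]]'

```text
t: 9.75
ee_pos: [0.3814, 0.3399, 0.028]
tcp_rot: [-3.131, 0.246, -0.002]
ft_force: [0.9, -1.0, 0.2]
opening: 0.0704
grip_force: 0.0
```

servo_tool --moves '[[0.25, [0, 0, 0], [0, 0, 0]], [0.1, [0, 0, 0], [0, 0, 0]], [0.1, [0, 0, 0], [0, 0, 0]], [0.1, [0, 0, 0], [0, 0, 0]], [0.1, [0, 0, 0], [0, 0, 0]]]' --grip_force 50

```text
t: 10.38
ee_pos: [0.3809, 0.3399, 0.0273]
tcp_rot: [-3.132, 0.246, -0.0]
ft_force: [-0.2, -0.2, 0.1]
opening: 0.023
grip_force: 50.0
```

Run:
```python
from h import *
to(.3805,.3395,.045,-9)
```

```text
shift mm [-0.3  0.4  1. ] turn [-0.01 -0.    0.03] t 10.38 tcp [0.3809 0.3399 0.0273] F [-0.2 -0.2  0.1] open 0.023 grip 50.0
```

servo_tool --moves '[[0.1, [0, 0, -0.015], [0, 0, 0]], [0.1, [0, 0, -0.04], [0, 0, 0]], [0.1, [0, 0, -0.075], [0, 0, 0]], [0.1, [0, 0, -0.11], [0, 0, 0]], [0.1, [0, 0, -0.11], [0, 0, 0]]]'

```text
t: 11.0
ee_pos: [0.3815, 0.3402, 0.1387]
tcp_rot: [-3.13, 0.245, -0.005]
ft_force: [-0.3, 0.2, -3.2]
opening: 0.0237
grip_force: 50.0
```

Run:
```python
from h import *
to(.409,-.031,.156,3)
s=shot('scene'); 
print(sense()['ft_torque'])
```

```text
shift mm [ 85.  362.4   0.8] turn [ -0.12  -0.19 -11.97] t 11.0 tcp [0.3815 0.3402 0.1387] F [-0.3  0.2 -3.2] open 0.0237 grip 50.0
[ 0.04536835  0.11135419 -0.04478976]
```

servo_tool --moves '[[0.1, [0.006, 0.025, 0], [0, 0, -1]], [0.1, [0.015, 0.065, 0], [0, 0, -2]], [0.1, [0.025, 0.105, 0], [0, 0, -3]], [0.1, [0.034, 0.145, 0], [0, 0, -5]], [0.1, [0.043, 0.185, 0], [0, 0, -6]]]'

```text
t: 11.68
ee_pos: [0.3935, 0.149, 0.1355]
tcp_rot: [3.14, -0.08, -0.006]
ft_force: [-0.0, -0.4, -2.6]
opening: 0.0235
grip_force: 50.0
```

Run:
```python
from h import *
to(.409,-.031,.156,3)
```

```text
shift mm [ 24.6 179.   -1.8] turn [ 0.02  0.2  -5.92] t 11.68 tcp [0.3935 0.149  0.1355] F [-0.  -0.4 -2.6] open 0.0235 grip 50.0
```

servo_tool --moves '[[0.1, [0.006, 0.04, 0], [0, 0, -1.5]], [0.1, [0.011, 0.08, 0], [0, 0, -3]], [0.1, [0.017, 0.12, 0], [0, 0, -4.5]], [0.1, [0.022, 0.16, 0], [0, 0, -6]], [0.1, [0.0245, 0.178, 0], [0, 0, -6]]]'

```text
t: 12.3
ee_pos: [0.409, -0.0302, 0.1356]
tcp_rot: [-3.139, -0.08, 0.005]
ft_force: [0.3, 1.4, -2.6]
opening: 0.0231
grip_force: 50.0
```

servo_tool --moves '[[0.1, [0, 0, 0], [0, 0, 0]], [0.1, [0, 0, 0], [0, 0, 0]]]'

```text
t: 12.55
ee_pos: [0.4091, -0.028, 0.1364]
tcp_rot: [-3.14, -0.083, 0.003]
ft_force: [0.6, -0.6, -3.0]
opening: 0.0234
grip_force: 50.0
```

Run:
```python
from h import *
to(.409,-.031,.012+.046+.006,3)
s=shot('scene'); t=shot('top')
cv2.imwrite('pics/p1.png',np.hstack([cv2.resize(s['image'][180:330,220:350,::-1],None,fx=3,fy=3),cv2.resize(t['image'][165:315,300:430,::-1],None,fx=3,fy=3)]))
```

```text
shift mm [-0.1  3.1 91.1] turn [-0.06  0.12  0.04] t 12.55 tcp [ 0.4091 -0.028   0.1364] F [ 0.6 -0.6 -3. ] open 0.0234 grip 50.0
```

View pics/p1.png

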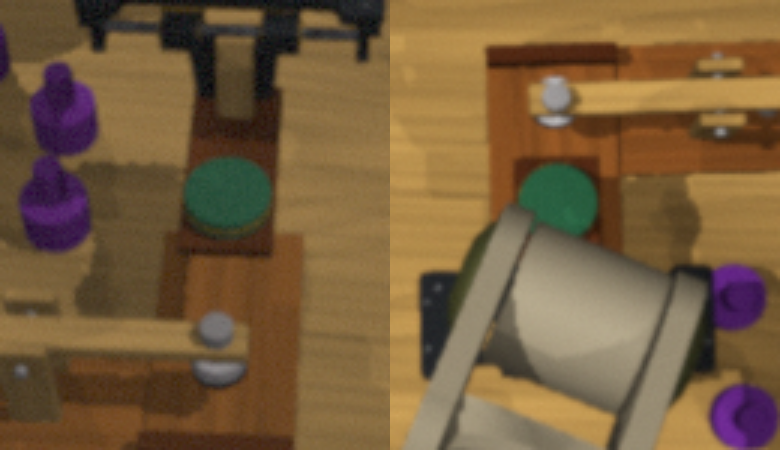

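The carrier hangs in front of the stamp, straight, lid at scene (296,243). No more pictures; I use numbers from the range data from here.

servo_tool --moves '[[0.1, [0, 0.002, 0.03], [0, 0, 0]], [0.1, [0, 0.003, 0.055], [0, 0, 0]], [0.1, [0, 0.003, 0.075], [0, 0, 0]], [0.1, [0, 0.003, 0.085], [0, 0, 0]], [0.1, [0, 0.003, 0.085], [0, 0, 0]]]'

```text
t: 13.28
ee_pos: [0.4098, -0.0313, 0.052]
tcp_rot: [-3.14, -0.084, 0.001]
ft_force: [-0.5, 0.4, -2.2]
opening: 0.0236
grip_force: 50.0
```

```bash
cat >> h.py <<'E'
def lid(n,x0=.40,x1=.66,y0=-.12,y1=.08):
    s=shot(n); im=s['image'].astype(int); m=(im[:,:,1]>im[:,:,0]*1.5)&(im[:,:,1]>im[:,:,2]*1.1)&(s['range_z']>0)
    m=cv2.erode(m.astype(np.uint8),np.ones((3,3)))
    P=np.array([pt(s,u,v) for v,u in zip(*np.nonzero(m))]); 
    P=P[(P[:,0]>x0)&(P[:,0]<x1)&(P[:,1]>y0)&(P[:,1]<y1)&(P[:,2]<.2)]
    P=P[P[:,2]>np.median(P[:,2])-.008]
    A=np.c_[P[:,:2]-P[:,:2].mean(0),np.ones(len(P))]; c=np.linalg.lstsq(A,P[:,2],rcond=None)[0]
    print(n,len(P),'centre',((P.min(0)+P.max(0))/2).round(4),'z',c[2].round(4),'slope deg x,y',np.degrees(c[:2]).round(1))
E
python3 - <<'E'
from h import *
to(.409,-.031,.012+.046,3); lid('scene'); lid('top')
E
```

```text
shift mm [-0.7 -0.3 12.7] turn [-0.03  0.05  0.06] t 13.28 tcp [ 0.4098 -0.0313  0.052 ] F [-0.5  0.4 -2.2] open 0.0236 grip 50.0
scene 338 centre [ 0.4972 -0.0257  0.0503] z 0.0503 slope deg x,y [1.  0.2]
top 284 centre [ 0.4953 -0.0282  0.0519] z 0.0508 slope deg x,y [-1.5  0. ]
```

servo_tool --moves '[[0.1, [0, 0, 0.006], [0, 0, 0]], [0.1, [0, 0, 0.01], [0, 0, 0]], [0.1, [0.015, 0, 0.0105], [0, 0, 0]], [0.1, [0.035, 0, 0.0105], [0, 0, 0]], [0.1, [0.055, 0, 0.0105], [0, 0, 0]]]'

```text
t: 14.0
ee_pos: [0.4654, -0.0288, 0.0416]
tcp_rot: [-3.14, -0.083, 0.0]
ft_force: [-0.7, -0.4, -2.0]
opening: 0.0238
grip_force: 50.0
```

servo_tool --moves '[[0.1, [0.008, 0, 0], [0, 0, 0]], [0.1, [0.015, 0, 0], [0, 0, 0]], [0.1, [0.015, 0, 0.001], [0, 0, 0]], [0.1, [0.015, 0, 0.002], [0, 0, 0]], [0.1, [0.015, 0, 0.002], [0, 0, 0]]]'

```text
t: 14.62
ee_pos: [0.4794, -0.028, 0.0397]
tcp_rot: [-3.14, -0.083, 0.001]
ft_force: [0.2, -0.8, -2.5]
opening: 0.0239
grip_force: 50.0
```

Run:
```python
from h import *
to(.4891,-.0268,.012+.046,3); lid('scene');lid('top')
```

```text
shift mm [ 9.7 -0.7  0.4] turn [-0.01  0.02  0.02] t 14.62 tcp [ 0.4794 -0.028   0.0397] F [ 0.2 -0.8 -2.5] open 0.0239 grip 50.0
scene 57 centre [ 0.5741 -0.022   0.0389] z 0.0387 slope deg x,y [ 4.7 -1. ]
top 9 centre [ 0.5585 -0.0425  0.0387] z 0.0392 slope deg x,y [-13.9  -1.8]
```

Lid top is at 0.0387: just above the bed. Push slowly to the stop while lowering the last bit.

servo_tool --moves '[[0.1, [0.002, 0, 0.0005], [0, 0, 0]], [0.1, [0.004, 0, 0.001], [0, 0, 0]], [0.1, [0.006, 0, 0.001], [0, 0, 0]], [0.1, [0.008, 0, 0.001], [0, 0, 0]], [0.1, [0.008, 0, 0.001], [0, 0, 0]]]'

```text
t: 15.35
ee_pos: [0.4875, -0.0275, 0.0393]
tcp_rot: [3.14, 0.083, -0.001]
ft_force: [-5.3, -0.0, 6.7]
opening: 0.0235
grip_force: 50.0
```

servo_tool --moves '[[0.1, [0.001, 0, 0], [0, 0, 0]], [0.1, [0.002, 0, 0], [0, 0, 0]], [0.1, [0.002, 0, 0], [0, 0, 0]]]'

```text
t: 15.72
ee_pos: [0.4893, -0.0274, 0.0393]
tcp_rot: [3.14, 0.083, -0.001]
ft_force: [-4.5, -0.0, 6.9]
opening: 0.0236
grip_force: 50.0
```

Run:
```python
from h import *
to(.4891,-.0268,.012+.046,3)
```

```text
shift mm [-0.2 -0.6 -0. ] turn [0.   0.05 0.04] t 15.72 tcp [ 0.4893 -0.0274  0.0393] F [-4.5 -0.   6.9] open 0.0236 grip 50.0
```

servo_tool --moves '[[0.1, [0.001, 0, -0.0003], [0, 0, 0]], [0.1, [0.002, 0, -0.0003], [0, 0, 0]], [0.1, [0.003, 0, -0.0003], [0, 0, 0]], [0.1, [0.003, 0, -0.0003], [0, 0, 0]]]'

```text
t: 16.23
ee_pos: [0.4908, -0.0274, 0.0393]
tcp_rot: [3.14, 0.084, -0.007]
ft_force: [-12.8, -4.7, 11.9]
opening: 0.0236
grip_force: 50.0
```

At the stop (force rose to 13 N). Ease off slightly, open and rise.

servo_tool --moves '[[0.1, [-0.001, 0, -0.0005], [0, 0, 0]], [0.3, [-0.001, 0, -0.0005], [0, 0, 0]], [0.5, [-0.001, 0, -0.0005], [0, 0, 0]], [0.6, [-0.001, 0, -0.0005], [0, 0, 0]], [0.6, [-0.001, 0, -0.0005], [0, 0, 0]]]'

```text
t: 16.85
ee_pos: [0.492, -0.0274, 0.0396]
tcp_rot: [3.14, 0.083, 0.0]
ft_force: [0.3, 0.9, 0.1]
opening: 0.052
grip_force: 0.0
```

servo_tool --moves '[[0.6, [0, 0, -0.02], [0, 0, 0]], [0.6, [0, 0, -0.05], [0, 0, 0]], [0.6, [-0.03, 0, -0.09], [0, 0, 0]], [0.6, [-0.08, 0, -0.13], [0, 0, 0]], [0.6, [-0.13, 0, -0.16], [0, 0, 0]]]'

```text
t: 17.48
ee_pos: [0.3608, -0.0342, 0.2008]
tcp_rot: [3.14, 0.084, 0.002]
ft_force: [0.4, -0.4, 0.6]
opening: 0.0527
grip_force: 0.0
```

servo_tool --moves '[[0.6, [0, 0, 0], [0, 0, 0]], [0.6, [0, 0, 0], [0, 0, 0]], [0.6, [0, 0, 0], [0, 0, 0]]]'

```text
t: 17.85
ee_pos: [0.3626, -0.0343, 0.1988]
tcp_rot: [-3.14, -0.083, 0.002]
ft_force: [-0.5, 0.5, -0.4]
opening: 0.0529
grip_force: 0.0
```

Run:
```python
from h import *
to(.4,0,.2,3); lid('scene')
s=load('scene'); g=load('scene')
print('bolt',pt(s,292.3,290),'knob',pt(s,130+108/3,220+130/3))
im=s['image'].astype(int)
# dark board and block points on the bed
P=[(u,v,*pt(s,u,v)) for v in range(200,330) for u in range(230,345) if s['range_z'][v,u]>0]
P=np.array(P); X=P[:,2:]; rel=X-np.array([.574,-.0224,0]); c,q=np.cos(np.radians(3)),np.sin(np.radians(3))
sx=rel[:,0]*c+rel[:,1]*q; sy=-rel[:,0]*q+rel[:,1]*c
k=(X[:,2]>.055)&(X[:,2]<.09)&(sx<-.06)&(abs(sy)<.05); print('block x,y,z',k.sum(),np.median(sx[k]),np.median(sy[k]),X[k,2].max())
k=(X[:,2]>.032)&(X[:,2]<.044)&(abs(sx)<.045)&(abs(sy)<.05); print('lid',k.sum(),sx[k].min(),sx[k].max(),sy[k].min(),sy[k].max())
k=(X[:,2]>.017)&(X[:,2]<.027)&(sx<-.03)&(sx>-.12)&(abs(sy)<.06)
for a,b in((-.11,-.09),(-.08,-.05),(-.05,-.03)):
    m=k&(sx>a)&(sx<b); print('board',m.sum(),sx[m].min(),sy[m].min(),sy[m].max(),np.median(X[m,2]))
```

```text
shift mm [ 39.2 -32.2  17.5] turn [-0.04  0.08  0.04] t 17.85 tcp [ 0.3626 -0.0343  0.1988] F [-0.5  0.5 -0.4] open 0.0529 grip 0.0
scene 192 centre [ 0.584  -0.0215  0.0385] z 0.0387 slope deg x,y [ 1.8 -0.4]
bolt [ 0.57777299 -0.01822822  0.10047447] knob [ 0.58662042 -0.24135256  0.16233695]
block x,y,z 177 -0.07607585602196912 -0.0007828842109696048 0.0755225862802481
lid 471 -0.014203915212770677 0.04484672710676532 -0.04574486271029918 0.04982186662824864
board 77 -0.10426290277246626 -0.030550116604142717 0.028435288729108662 0.02156243338172692
board 272 -0.0798396399202366 -0.030910193509163977 0.03819430460154464 0.021879066969280825
board 46 -0.04974329270631715 0.01796470350455708 0.029329687447948147 0.02142883757642433
```

```bash
python3 -c "
from h import *
print(job_done())"
```

```text
the job is handed in; nothing more can be done
None
```

The job is handed in (no verdict came back): the larger weight stands upright in the pan with the arm fully up, and the lid carrier lies flat and square on the bed at the stop, both let go.

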